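# Tap the tea coasters square in their corner tray

## Robot

A 6-joint arm with a two-finger parallel gripper is mounted at the origin on the work surface. World frame = base frame: x ahead of the robot, y to its left, z up, the work surface at z = 0. Lengths are in mm, angles in rad, forces in N, time in s.
With the tool pointing down it reaches from about 275 to 850 mm from the base axis. Payload 5.2 kg.
Tool frame: the origin (TCP) lies midway between the tips of the shut fingers; the grasp point (between the pads) lies 19 mm behind it; z points along the fingers, y is the line along which they close (so a half turn about z gives the same grasp; the last joint's range is limited). The gripper opens to 85 mm and grips with 20 to 120 N. Pads are 22 mm wide; open, the fingers measure 114 mm over their backs; the gripper's body (76 mm by 85 mm) begins 54 mm behind the grasp point. The pads swing forward as they close: fully open they stand 13 mm farther back than shut.
Start: joints at [-1.427, 0.259, 1.535, -0, 1.348, -0.203], TCP at [186.96, -517.253, 231.31] pointing down, gripper open.
Joint ranges: [-3.14, 3.14], [-0.91, 2.08], [0.19, 2.58], [-1.22, 4.36], [0.22, 2.71], [-3.12, 3.12]. Speed limits (rad/s): [2.57, 2.57, 3.14, 3.14, 3.14, 3.14].

## Interface

Orientations are given as a rotation vector (axis times angle).
In Python, from rig import read_state, capture, camera_params, finish_job gives the robot as it stands.
- The arm moves only by the tool arm_command, never from a script. Its argument "moves" is a list of rows, each an object of numbers: "hand": the opening, from -1 (shut) to 1 (fully open); "tx", "ty", "tz": the shift along the tool's x, y, z each as a share of 6 cm, from -1 to 1; "spin": the turn about the tool's z as a share of 0.08 rad, from -1 to 1. In form: [{"hand": .., "tx": .., "ty": .., "tz": .., "spin": ..}, ...]. A call has 1 to 12 rows; each row shifts and turns the commanded pose from where the row before left it, along the tool's axes as they then stand; what a row does not reach is not made up. A row lasts 1/8 s, in which the tool goes at most 62.5 mm and 10.7 degrees, less where a joint would pass 70% of its speed; a pose out of reach is approached as far as the arm can. A call with a number of a shift or a turn outside -1 to 1 is refused whole. A call with a gripper value outside its range is refused whole. The fingers move at their own pace and stop on an object; "squeeze" is the grip in N (left out, the last holds). Time passes only in rows, so rows that do not move let the fingers close. It gives the time, the measured TCP pose, the force, the opening and the grip force at its end, in the units of the state.
- read_state(): the state, without advancing time (a new reading comes with each control period).
- capture(name): name is "scene" or "top"; returns the picture (420x560x3 uint8, red, green, blue); there is no depth.
- camera_params(name): a dict with "mtx" (3x3 intrinsics, pixels), "R" (3x3) and "t" (3): a world point X has camera coordinates R X + t. Camera axes: x right, y down, z forward; pixel columns grow to the right and rows downward; lengths in mm; the calibration is good to about 2 mm. A picture is of the moment at which its call begins. camera_params takes no time and is no camera call.
- finish_job(): hands the job in; it is judged then, once.
The state is a dict: "t": time; "q": joint angles; "joint_velocities": joint speeds; "tau": joint torques, N m; "eef_pos": TCP position; "tcp_rot": TCP orientation; "ft_force": force on the tool from outside, world axes, zero at the start; "moment": the same for the moment, N m; "finger_gap": finger opening in mm; "finger_force": force on a finger pad.
Only numpy, scipy, OpenCV 4.12 (cv2) and the standard library are available. Lean on these libraries where they do the work, as an engineer would, in place of code of your own. Each camera call takes 0.05 s, during which the arm holds its last target. There are 200 camera calls.

## Task

The stack of four square dark wood coasters on the bamboo tray has been left crooked and out of place. Tap it into the corner of the tray until the edges of all four line up and every coaster, from bottom to top, rests flush against both raised rims. Leave the stack lying flat, and do not disturb the other things on the shelf.

Things in the scene. Friction and masses are not known exactly. Their poses are not given: they have to be found in the camera images.
- tray: smooth lacquered bamboo corner tray, fixed to the steel shelf: a flat square floor 180 x 180 mm, 6 mm thick, with straight raised rims along two adjoining sides only (its +x and +y sides); the others are open. Rims are 12 mm thick and rise 34 mm above the floor. Origin at the underside of the floor's centre; the inner rim faces are at +90 mm along its x and +90 mm along its y; z up
- tray_corner (a point): the inner corner of the tray where the two rims meet, on the upper face of its floor; axes as the tray's
- coaster1: square lacquered dark wood coaster, 100 x 100 x 8 mm, about 65 g, all four alike; number 1 of the stack counted from the bottom (lying on the tray floor). Origin at the centre of its underside, x and y parallel to its edges (within about 0.2 rad of the tray's x and y at the start), z up
- coaster2: square lacquered dark wood coaster, 100 x 100 x 8 mm, about 65 g, all four alike; number 2 of the stack counted from the bottom (lying on the one below). Origin at the centre of its underside, x and y parallel to its edges (within about 0.2 rad of the tray's x and y at the start), z up
- coaster3: square lacquered dark wood coaster, 100 x 100 x 8 mm, about 65 g, all four alike; number 3 of the stack counted from the bottom (lying on the one below). Origin at the centre of its underside, x and y parallel to its edges (within about 0.2 rad of the tray's x and y at the start), z up
- coaster4: square lacquered dark wood coaster, 100 x 100 x 8 mm, about 65 g, all four alike; number 4 of the stack counted from the bottom (lying on the one below). Origin at the centre of its underside, x and y parallel to its edges (within about 0.2 rad of the tray's x and y at the start), z up
- butter_dish: bystander: base plate of a white ceramic butter dish, 190 x 115 x 12 mm, origin under its centre, long side along x
- butter_lid: bystander: box-shaped ceramic lid on the butter dish, 150 x 80 mm, 86 mm high with its knob, origin at the centre of its lower edge
- cruet: bystander: stoppered green glass cruet, 68 mm across, 158 mm tall, origin under its centre
- spatula: bystander: black plastic spatula lying flat on the shelf, 240 mm long, along its x
- spoon_rest: bystander: bamboo spoon rest, shallow rectangular dish 200 x 90 x 18 mm, origin under its centre, long side along x
Not all that is in view belongs to the job. What is shaped like the coaster4 but turquoise or yellow is not meant.

How it is judged:
By the outcome, as a careful person would: the job done as asked, in the order asked, and still so for the second after the job is handed in, with the robot touching nothing.
It also fails if it takes over 51 s, if anything falls off the work surface, if the arm or the gripper's body presses on something with over 40 N, if the wrist force passes 120 N, or if a joint passes its speed limit or range.

## Working session

There is one attempt and no reset: what is moved stays moved. The work goes in short steps, Python scripts to look and compute and a tool call to move; the robot and the scene stay as the last step left them, time stands still between calls to the robot, and variables do not carry over. Pictures are saved under pics/ and viewed, at most 10 in all, crops included, and the job is handed in when it is done.

Besides the shell and the picture viewer there is one more tool, called after ">>>" by a JSON object that holds its "fn" and its "kwargs". arm_command: Moves the arm, as the interface text tells. Shift numbers are shares of 6 cm and turn numbers shares of 0.08 rad, none past 1 either way. Its arguments: {"type":"object","properties":{"moves":{"type":"array","items":{"type":"object","properties":{"hand":{"type":"number"},"tx":{"type":"number","minimum":-1,"maximum":1},"ty":{"type":"number","minimum":-1,"maximum":1},"tz":{"type":"number","minimum":-1,"maximum":1},"spin":{"type":"number","minimum":-1,"maximum":1}}}},"squeeze":{"type":"number"}},"required":["moves"]}

```bash
mkdir -p pics; python3 - <<'E'
from rig import *
import cv2
for n in ("scene","top"):
    cv2.imwrite(f"pics/{n}0.png",capture(n)[:,:,::-1]); p=camera_params(n); print(n,p)
s=read_state(); print(s)
E
```

```text
scene {'mtx': array([[398.38935944,   0.        , 275.06000917],
       [  0.        , 398.38935944, 206.47002358],
       [  0.        ,   0.        ,   1.        ]]), 'R': array([[-0.39291936,  0.9195218 ,  0.00969744],
       [ 0.67697863,  0.29638348, -0.67368893],
       [-0.62234581, -0.25814046, -0.73895141]]), 't': array([ 200.09293874, -353.98336707, 1414.18786727])}
top {'mtx': array([[393.9143561 ,   0.        , 278.87971761],
       [  0.        , 393.9143561 , 211.68037061],
       [  0.        ,   0.        ,   1.        ]]), 'R': array([[-0.01549699, -0.9998701 ,  0.00443113],
       [-0.99380143,  0.01491471, -0.11016473],
       [ 0.11008433, -0.00611088, -0.99390347]]), 't': array([  24.18096785,  565.63111918, 1094.92837976])}
{'t': 0.1, 'q': array([-1.42682135e+00,  2.59274703e-01,  1.53593141e+00,  1.44264168e-06,
        1.34802585e+00, -2.02773308e-01]), 'joint_velocities': array([-6.07437003e-05, -1.59091645e-03, -2.22331307e-03, -3.92564196e-05,
       -7.82893133e-05, -8.09189532e-04]), 'tau': array([ 2.52584723e-03, -4.46967852e+01, -2.91247416e+01, -1.61449439e-04,
        6.36403813e-03, -1.95565377e-05]), 'eef_pos': array([ 186.88161883, -516.78656899,  230.57231823]), 'tcp_rot': array([-3.09288097e+00, -5.41663198e-01, -7.78607227e-05]), 'ft_force': array([-0.48215856, -0.46311354,  0.2107344 ]), 'moment': array([-0.00758158, -0.04324157, -0.02614726]), 'finger_force': 0.0, 'finger_gap': 85.0423507977028}
```

View pics/scene0.png

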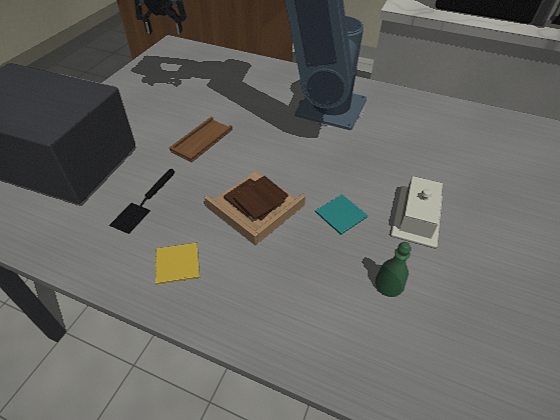

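View pics/top0.png

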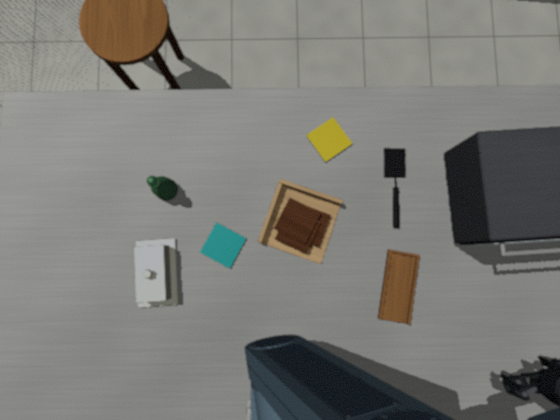

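The scene view shows the dark stack at about (257,198) on the bamboo tray, with its rims on the sides nearest the camera. In the top view the stack is at (302,225), with rims on the left and upper edges. The candidates are the dark brown stack (302,225), the turquoise square (223,245) and the yellow square (330,140). The brown stack fits because it is dark wood and sits on the tray, so I'll confirm it in an enlarged crop.

```bash
python3 - <<'E'
import cv2, numpy as np
a=cv2.imread("pics/top0.png")[170:275,245:355]; b=cv2.imread("pics/scene0.png")[165:250,195:315]
a=cv2.resize(a,(400,382),interpolation=cv2.INTER_CUBIC); b=cv2.resize(b,(400,283),interpolation=cv2.INTER_CUBIC)
c=np.zeros((382,800,3),np.uint8); c[:,:400]=a; c[:283,400:]=b
cv2.imwrite("pics/crop0.png",cv2.convertScaleAbs(c,alpha=1.6))
E
```

```text
(no output)
```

View pics/crop0.png

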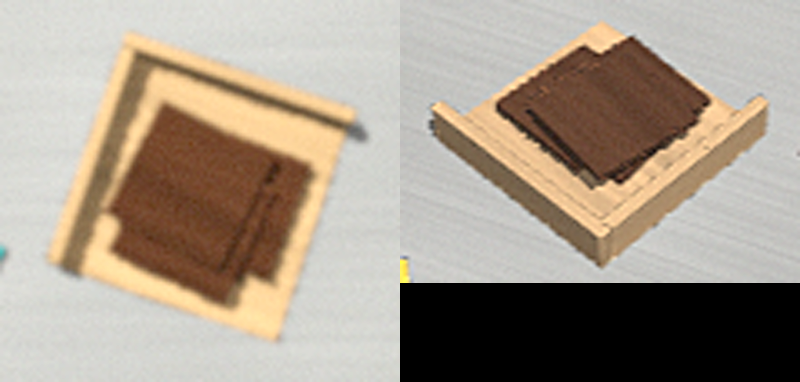

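The crop confirms the dark-wood stack, with four fanned brown squares. The tray's two rims are on the upper and left edges, and their outer corner in the top view is at about (279,179). Next I'll measure the tray pose.

```bash
cat > h.py <<'E'
import cv2, numpy as np
from rig import *
def ray(n,uv,z):
    p=camera_params(n); R,t=p["R"],p["t"]; c=-R.T@t
    d=R.T@np.linalg.solve(p["mtx"],[uv[0],uv[1],1.]); return (c+d*(z-c[2])/d[2])
def proj(n,X):
    p=camera_params(n); v=p["mtx"]@(p["R"]@np.array(X,float)+p["t"]); return v[:2]/v[2]
E
python3 - <<'E'
from h import *
im=cv2.imread("pics/top0.png"); g=np.zeros_like(im[:,:,0]); g[170:275,245:355]=255
b=im.astype(int); m=(((b[:,:,2]-b[:,:,0])>20)&(g>0)).astype(np.uint8)*255
m=cv2.morphologyEx(m,cv2.MORPH_CLOSE,np.ones((5,5)))
c=max(cv2.findContours(m,0,1)[0],key=cv2.contourArea)[:,0]
ap=cv2.approxPolyDP(c.reshape(-1,1,2),8,True)[:,0]; print(ap.tolist())
# line fits on outer rim edges (top edges z=40)
A,B,C=np.array([279,180.]),np.array([343,201.]),np.array([259,242.])
def fit(P,Q):
    d=(Q-P)/np.linalg.norm(Q-P); n=np.array([-d[1],d[0]]); r=c-P
    s=r@d; k=(abs(r@n)<3)&(s>5)&(s<np.linalg.norm(Q-P)-5)
    return cv2.fitLine(c[k].astype(np.float32),cv2.DIST_HUBER,0,.01,.01).ravel()
l1,l2=fit(A,B),fit(A,C)
def w(l,s): return ray("top",l[2:]+s*l[:2],40)[:2]
L=[(w(l,-20),w(l,20)) for l in (l1,l2)]
for P,Q in L: print("yaw",np.arctan2(*(Q-P)[::-1]),P,Q)
d1,d2=L[0][1]-L[0][0],L[1][1]-L[1][0]
s=np.linalg.solve(np.c_[d1,-d2],L[1][0]-L[0][0]); O=L[0][0]+s[0]*d1
print("outer corner",O)
for uv in (B,C): print(uv,ray("top",uv,40), np.linalg.norm(ray("top",uv,40)[:2]-O))
E
```

```text
[[279, 179], [258, 241], [320, 263], [342, 200]]
yaw -1.9200899273774896 [641.62369454 -42.75756825] [ 602.62913544 -149.81836577]
yaw -0.3525980455213056 [515.56843296  66.05405405] [622.59106037  26.67234702]
outer corner [661.67387195  12.29082909]
[343. 201.] [ 592.80888426 -167.39746991   40.        ] 192.43251109457017
[259. 242.] [480.03631496  72.82449475  40.        ] 191.45894281787986
```

>>> {"fn": "arm_command", "kwargs": {"moves": [{"hand": 0.2, "spin": 0.97}, {"hand": 0.2, "spin": 0.97}, {"hand": 0.2, "spin": 0.97}, {"hand": 0.2, "spin": 0.97}, {"hand": 0.2, "spin": 0.97}, {"hand": 0.2, "spin": 0.97}, {"hand": 0.2, "spin": 0.97}, {"hand": 0.2, "spin": 0.97}, {"hand": 0.2, "spin": 0.97}]}}

```text
invalid input at $.moves[0]: expected keys hand, tx, ty, tz, spin
```

>>> {"fn": "arm_command", "kwargs": {"moves": [{"hand": 0.2, "tx": 0.065, "ty": -0.775}, {"hand": 0.2, "tx": 0.065, "ty": -0.775}, {"hand": 0.2, "tx": 0.065, "ty": -0.775}, {"hand": 0.2, "tx": 0.065, "ty": -0.775}, {"hand": 0.2, "tx": 0.065, "ty": -0.775}, {"hand": 0.2, "tx": 0.065, "ty": -0.775}, {"hand": 0.2, "tx": 0.065, "ty": -0.775}, {"hand": 0.2, "tx": 0.065, "ty": -0.775}, {"hand": 0.2, "tx": 0.065, "ty": -0.775}, {"hand": 0.2, "tx": 0.065, "ty": -0.775}, {"hand": 0.2, "tx": 0.065, "ty": -0.775}, {"hand": 0.2, "tx": 0.065, "ty": -0.775}]}}

```text
invalid input at $.moves[0]: expected keys hand, tx, ty, tz, spin
```

>>> {"fn": "arm_command", "kwargs": {"moves": [{"tz": 0.7}, {"tz": 0.7}, {"tz": 0.7}, {"tz": 0.7}, {"tz": 0.4}, {"tz": 0}]}}

```text
invalid input at $.moves[0]: expected keys hand, tx, ty, tz, spin
```

All keys are required, so I'll resend with every field filled in.

>>> {"fn": "arm_command", "kwargs": {"moves": [{"hand": 0.2, "tx": 0, "ty": 0, "tz": 0, "spin": 0.97}, {"hand": 0.2, "tx": 0, "ty": 0, "tz": 0, "spin": 0.97}, {"hand": 0.2, "tx": 0, "ty": 0, "tz": 0, "spin": 0.97}, {"hand": 0.2, "tx": 0, "ty": 0, "tz": 0, "spin": 0.97}, {"hand": 0.2, "tx": 0, "ty": 0, "tz": 0, "spin": 0.97}, {"hand": 0.2, "tx": 0, "ty": 0, "tz": 0, "spin": 0.97}, {"hand": 0.2, "tx": 0, "ty": 0, "tz": 0, "spin": 0.97}, {"hand": 0.2, "tx": 0, "ty": 0, "tz": 0, "spin": 0.97}, {"hand": 0.2, "tx": 0, "ty": 0, "tz": 0, "spin": 0.97}]}}

```text
t: 1.23
eef_pos: [186.9, -516.9, 230.8]
tcp_rot: [-3.091, 0.553, 0.001]
ft_force: [0.4, -0.1, -0.5]
finger_gap: 51.3
finger_force: 0.0
```

>>> {"fn": "arm_command", "kwargs": {"moves": [{"hand": 0.2, "tx": 0.065, "ty": -0.775, "tz": 0, "spin": 0}, {"hand": 0.2, "tx": 0.065, "ty": -0.775, "tz": 0, "spin": 0}, {"hand": 0.2, "tx": 0.065, "ty": -0.775, "tz": 0, "spin": 0}, {"hand": 0.2, "tx": 0.065, "ty": -0.775, "tz": 0, "spin": 0}, {"hand": 0.2, "tx": 0.065, "ty": -0.775, "tz": 0, "spin": 0}, {"hand": 0.2, "tx": 0.065, "ty": -0.775, "tz": 0, "spin": 0}, {"hand": 0.2, "tx": 0.065, "ty": -0.775, "tz": 0, "spin": 0}, {"hand": 0.2, "tx": 0.065, "ty": -0.775, "tz": 0, "spin": 0}, {"hand": 0.2, "tx": 0.065, "ty": -0.775, "tz": 0, "spin": 0}, {"hand": 0.2, "tx": 0.065, "ty": -0.775, "tz": 0, "spin": 0}, {"hand": 0.2, "tx": 0.065, "ty": -0.775, "tz": 0, "spin": 0}, {"hand": 0.2, "tx": 0.065, "ty": -0.775, "tz": 0, "spin": 0}]}}

```text
t: 2.72
eef_pos: [423.3, -8.0, 231.2]
tcp_rot: [3.093, -0.549, -0.0]
ft_force: [0.7, -0.9, -0.1]
finger_gap: 51.2
finger_force: 0.0
```

>>> {"fn": "arm_command", "kwargs": {"moves": [{"hand": 0.2, "tx": 0, "ty": 0, "tz": 0, "spin": 0}, {"hand": 0.2, "tx": 0, "ty": 0, "tz": 0, "spin": 0}]}}

```text
t: 2.98
eef_pos: [422.6, -9.6, 231.0]
tcp_rot: [3.093, -0.548, -0.002]
ft_force: [-0.3, 0.1, 0.0]
finger_gap: 51.2
finger_force: 0.0
```

>>> {"fn": "arm_command", "kwargs": {"moves": [{"hand": 0.2, "tx": 0, "ty": 0, "tz": 0.8, "spin": 0}, {"hand": 0.2, "tx": 0, "ty": 0, "tz": 0.8, "spin": 0}, {"hand": 0.2, "tx": 0, "ty": 0, "tz": 0.8, "spin": 0}, {"hand": 0.2, "tx": 0, "ty": 0, "tz": 0.8, "spin": 0}, {"hand": 0.2, "tx": 0, "ty": 0, "tz": 0.5, "spin": 0}, {"hand": 0.2, "tx": 0, "ty": 0, "tz": 0.05, "spin": 0}]}}

```text
t: 3.72
eef_pos: [421.0, -10.4, 4.8]
tcp_rot: [-3.092, 0.553, 0.008]
ft_force: [-0.5, -0.0, -0.5]
finger_gap: 51.1
finger_force: 0.0
```

>>> {"fn": "arm_command", "kwargs": {"moves": [{"hand": 0.2, "tx": 0, "ty": 0, "tz": 0.03, "spin": 0}, {"hand": 0.2, "tx": 0, "ty": 0, "tz": 0.03, "spin": 0}]}}

```text
t: 3.98
eef_pos: [424.2, -10.2, 3.9]
tcp_rot: [3.093, -0.55, 0.005]
ft_force: [-0.1, -0.5, 0.8]
finger_gap: 51.3
finger_force: 0.0
```

>>> {"fn": "arm_command", "kwargs": {"moves": [{"hand": 0.2, "tx": 0, "ty": 0, "tz": 0.03, "spin": 0}, {"hand": 0.2, "tx": 0, "ty": 0, "tz": 0, "spin": 0}]}}

```text
t: 4.22
eef_pos: [423.4, -9.5, 1.4]
tcp_rot: [3.093, -0.549, 0.002]
ft_force: [-0.5, 0.0, -0.4]
finger_gap: 51.2
finger_force: 0.0
```

>>> {"fn": "arm_command", "kwargs": {"moves": [{"hand": 0.2, "tx": 0, "ty": 0, "tz": 0.03, "spin": 0}, {"hand": 0.2, "tx": 0, "ty": 0, "tz": 0, "spin": 0}]}}

```text
t: 4.47
eef_pos: [423.0, -9.4, -0.9]
tcp_rot: [-3.093, 0.549, 0.0]
ft_force: [0.6, -0.4, -0.0]
finger_gap: 51.1
finger_force: 0.0
```

>>> {"fn": "arm_command", "kwargs": {"moves": [{"hand": 0.2, "tx": 0, "ty": 0, "tz": 0.02, "spin": 0}, {"hand": 0.2, "tx": 0, "ty": 0, "tz": 0, "spin": 0}]}}

```text
t: 4.72
eef_pos: [423.0, -9.5, -2.2]
tcp_rot: [-3.093, 0.549, 0.0]
ft_force: [0.6, 0.8, 0.6]
finger_gap: 51.4
finger_force: 0.0
```

>>> {"fn": "arm_command", "kwargs": {"moves": [{"hand": 0.2, "tx": 0, "ty": 0, "tz": 0.02, "spin": 0}, {"hand": 0.2, "tx": 0, "ty": 0, "tz": 0, "spin": 0}]}}

```text
t: 4.97
eef_pos: [423.1, -9.5, -3.2]
tcp_rot: [-3.093, 0.549, -0.0]
ft_force: [-0.3, 0.0, 0.6]
finger_gap: 51.3
finger_force: 1.0
```

>>> {"fn": "arm_command", "kwargs": {"moves": [{"hand": 0.2, "tx": 0, "ty": 0, "tz": 0.02, "spin": 0}, {"hand": 0.2, "tx": 0, "ty": 0, "tz": 0, "spin": 0}]}}

```text
t: 5.22
eef_pos: [423.2, -9.5, -3.3]
tcp_rot: [3.093, -0.549, 0.001]
ft_force: [-4.5, 0.4, 19.1]
finger_gap: 51.2
finger_force: 9.8
```

>>> {"fn": "arm_command", "kwargs": {"moves": [{"hand": 0.2, "tx": 0, "ty": 0, "tz": 0.02, "spin": 0}, {"hand": 0.2, "tx": 0, "ty": 0, "tz": 0, "spin": 0}]}}

```text
t: 5.48
eef_pos: [423.2, -9.5, -3.4]
tcp_rot: [3.093, -0.549, 0.001]
ft_force: [-9.3, 1.8, 37.2]
finger_gap: 51.3
finger_force: 18.4
```

>>> {"fn": "arm_command", "kwargs": {"moves": [{"hand": 0.2, "tx": 0, "ty": 0, "tz": -0.18, "spin": 0}, {"hand": 0.2, "tx": 0, "ty": 0, "tz": 0, "spin": 0}, {"hand": 0.2, "tx": 0.15, "ty": 0, "tz": 0, "spin": 0}, {"hand": 0.2, "tx": 0.15, "ty": 0, "tz": 0, "spin": 0}, {"hand": 0.2, "tx": 0.15, "ty": 0, "tz": 0, "spin": 0}, {"hand": 0.2, "tx": 0.15, "ty": 0, "tz": 0, "spin": 0}]}}

```text
t: 6.22
eef_pos: [457.4, -22.2, 4.8]
tcp_rot: [-3.093, 0.55, 0.001]
ft_force: [-0.2, 0.4, -0.2]
finger_gap: 51.3
finger_force: 0.1
```

```bash
python3 - <<'E'
from h import *
a=capture("top")[160:280,230:360,::-1]; b=capture("scene")[150:255,190:320,::-1]
a=cv2.resize(a,(400,369),interpolation=cv2.INTER_CUBIC); b=cv2.resize(b,(400,323),interpolation=cv2.INTER_CUBIC)
c=np.zeros((369,800,3),np.uint8); c[:,:400]=a; c[:323,400:]=b
cv2.imwrite("pics/c1.png",cv2.convertScaleAbs(c,alpha=1.6))
E
```

```text
(no output)
```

View pics/c1.png

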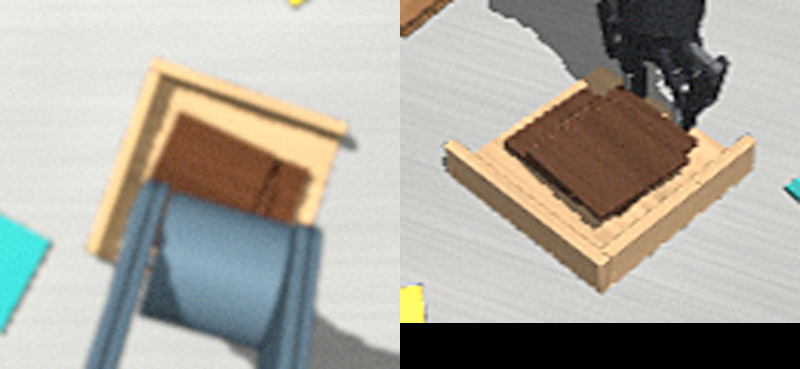

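The fingers are at the stack's near edge, at about (660,100) in the right half, and are spread along it. Contact is starting, so I'll push on towards the rim.

>>> {"fn": "arm_command", "kwargs": {"moves": [{"hand": 0.2, "tx": 0.12, "ty": 0, "tz": 0, "spin": 0}, {"hand": 0.2, "tx": 0.12, "ty": 0, "tz": 0, "spin": 0}, {"hand": 0.2, "tx": 0.12, "ty": 0, "tz": 0, "spin": 0}, {"hand": 0.2, "tx": 0.12, "ty": 0, "tz": 0, "spin": 0}, {"hand": 0.2, "tx": 0.12, "ty": 0, "tz": 0, "spin": 0}, {"hand": 0.2, "tx": 0.12, "ty": 0, "tz": 0, "spin": 0}, {"hand": 0.2, "tx": 0.1, "ty": 0, "tz": 0, "spin": 0}, {"hand": 0.2, "tx": 0, "ty": 0, "tz": 0, "spin": 0}]}}

```text
t: 7.32
eef_pos: [503.8, -39.2, 5.2]
tcp_rot: [3.093, -0.55, 0.002]
ft_force: [-0.3, -0.5, -0.7]
finger_gap: 51.4
finger_force: 0.0
```

>>> {"fn": "arm_command", "kwargs": {"moves": [{"hand": 0.2, "tx": 0.05, "ty": 0, "tz": 0, "spin": 0}, {"hand": 0.2, "tx": 0.03, "ty": 0, "tz": 0, "spin": 0}, {"hand": 0.2, "tx": 0, "ty": 0, "tz": 0, "spin": 0}]}}

```text
t: 7.7
eef_pos: [507.7, -40.5, 5.1]
tcp_rot: [3.093, -0.549, 0.0]
ft_force: [-0.0, -0.4, -1.0]
finger_gap: 51.3
finger_force: 0.4
```

>>> {"fn": "arm_command", "kwargs": {"moves": [{"hand": 0.2, "tx": 0.03, "ty": 0, "tz": 0, "spin": 0}, {"hand": 0.2, "tx": 0, "ty": 0, "tz": 0, "spin": 0}]}}

```text
t: 7.95
eef_pos: [509.5, -41.2, 5.1]
tcp_rot: [3.093, -0.549, 0.001]
ft_force: [-1.2, 0.5, -2.2]
finger_gap: 51.3
finger_force: 0.4
```

>>> {"fn": "arm_command", "kwargs": {"moves": [{"hand": 0.2, "tx": 0.03, "ty": 0, "tz": 0, "spin": 0}, {"hand": 0.2, "tx": 0, "ty": 0, "tz": 0, "spin": 0}]}}

```text
t: 8.2
eef_pos: [511.2, -41.8, 5.1]
tcp_rot: [3.093, -0.549, 0.001]
ft_force: [-1.4, 0.5, -1.1]
finger_gap: 51.2
finger_force: 0.4
```

>>> {"fn": "arm_command", "kwargs": {"moves": [{"hand": 0.2, "tx": 0.02, "ty": 0, "tz": 0, "spin": 0}, {"hand": 0.2, "tx": 0, "ty": 0, "tz": 0, "spin": 0}]}}

```text
t: 8.45
eef_pos: [511.4, -41.9, 5.0]
tcp_rot: [-3.093, 0.549, 0.002]
ft_force: [-3.1, 2.5, 2.3]
finger_gap: 51.1
finger_force: 2.1
```

>>> {"fn": "arm_command", "kwargs": {"moves": [{"hand": 0.2, "tx": 0.02, "ty": 0, "tz": 0, "spin": 0}, {"hand": 0.2, "tx": 0, "ty": 0, "tz": 0, "spin": 0}]}}

```text
t: 8.7
eef_pos: [511.4, -41.9, 4.7]
tcp_rot: [-3.093, 0.549, 0.006]
ft_force: [-6.7, 3.6, 3.3]
finger_gap: 51.3
finger_force: 3.5
```

>>> {"fn": "arm_command", "kwargs": {"moves": [{"hand": 0.2, "tx": 0.01, "ty": 0, "tz": 0, "spin": 0}, {"hand": 0.2, "tx": 0, "ty": 0, "tz": 0, "spin": 0}]}}

```text
t: 8.95
eef_pos: [511.4, -41.9, 4.6]
tcp_rot: [-3.093, 0.549, 0.008]
ft_force: [-8.0, 1.7, 3.7]
finger_gap: 50.9
finger_force: 4.1
```

>>> {"fn": "arm_command", "kwargs": {"moves": [{"hand": 0.2, "tx": -0.2, "ty": 0, "tz": 0, "spin": 0}, {"hand": 0.2, "tx": -0.3, "ty": 0, "tz": 0, "spin": 0}, {"hand": 0.2, "tx": 0, "ty": 0, "tz": -0.8, "spin": 0}, {"hand": 0.2, "tx": 0, "ty": 0, "tz": -0.8, "spin": 0}, {"hand": 0.2, "tx": 0, "ty": 0.64, "tz": 0, "spin": 0}, {"hand": 0.2, "tx": 0, "ty": 0.64, "tz": 0, "spin": 0}, {"hand": 0.2, "tx": 0, "ty": 0.63, "tz": 0, "spin": 0}, {"hand": 0.2, "tx": 0.7, "ty": 0, "tz": 0, "spin": 0}, {"hand": 0.2, "tx": 0.77, "ty": 0, "tz": 0, "spin": 0}]}}

```text
t: 10.07
eef_pos: [530.0, -171.9, 101.8]
tcp_rot: [3.092, -0.552, 0.004]
ft_force: [0.5, -0.8, -0.1]
finger_gap: 51.0
finger_force: 0.0
```

>>> {"fn": "arm_command", "kwargs": {"moves": [{"hand": 0.2, "tx": 0, "ty": 0, "tz": 0, "spin": -0.98}, {"hand": 0.2, "tx": 0, "ty": 0, "tz": 0, "spin": -0.98}, {"hand": 0.2, "tx": 0, "ty": 0, "tz": 0, "spin": -0.98}, {"hand": 0.2, "tx": 0, "ty": 0, "tz": 0, "spin": -0.98}, {"hand": 0.2, "tx": 0, "ty": 0, "tz": 0, "spin": -0.98}, {"hand": 0.2, "tx": 0, "ty": 0, "tz": 0, "spin": -0.98}, {"hand": 0.2, "tx": 0, "ty": 0, "tz": 0, "spin": -0.98}, {"hand": 0.2, "tx": 0, "ty": 0, "tz": 0, "spin": -0.98}, {"hand": 0.2, "tx": 0, "ty": 0, "tz": 0, "spin": -0.98}, {"hand": 0.2, "tx": 0, "ty": 0, "tz": 0, "spin": -0.98}]}}

```text
t: 11.32
eef_pos: [529.4, -170.7, 101.4]
tcp_rot: [3.066, 0.677, 0.003]
ft_force: [-0.8, 0.7, -0.8]
finger_gap: 50.8
finger_force: 0.0
```

>>> {"fn": "arm_command", "kwargs": {"moves": [{"hand": 0.2, "tx": 0, "ty": 0, "tz": 0, "spin": -0.98}, {"hand": 0.2, "tx": 0, "ty": 0, "tz": 0, "spin": -0.98}, {"hand": 0.2, "tx": 0, "ty": 0, "tz": 0, "spin": -0.98}, {"hand": 0.2, "tx": 0, "ty": 0, "tz": 0, "spin": -0.98}, {"hand": 0.2, "tx": 0, "ty": 0, "tz": 0, "spin": -0.98}, {"hand": 0.2, "tx": 0, "ty": 0, "tz": 0, "spin": -0.98}, {"hand": 0.2, "tx": 0, "ty": 0, "tz": 0, "spin": -0.98}, {"hand": 0.2, "tx": 0, "ty": 0, "tz": 0, "spin": -0.98}, {"hand": 0.2, "tx": 0, "ty": 0, "tz": 0, "spin": -0.98}, {"hand": 0.2, "tx": 0, "ty": 0, "tz": 0, "spin": -0.98}, {"hand": 0.2, "tx": 0, "ty": 0, "tz": 0, "spin": 0}, {"hand": 0.2, "tx": 0, "ty": 0, "tz": 0, "spin": 0}]}}

```text
t: 12.82
eef_pos: [529.1, -170.6, 101.2]
tcp_rot: [2.579, 1.793, 0.001]
ft_force: [0.2, 0.7, 0.1]
finger_gap: 51.4
finger_force: 0.0
```

```bash
python3 - <<'E'
from h import *
a=capture("top")[160:280,230:360,::-1]; b=capture("scene")[150:255,190:320,::-1]
a=cv2.resize(a,(400,369),interpolation=cv2.INTER_CUBIC); b=cv2.resize(b,(400,323),interpolation=cv2.INTER_CUBIC)
c=np.zeros((369,800,3),np.uint8); c[:,:400]=a; c[:323,400:]=b
cv2.imwrite("pics/c2.png",cv2.convertScaleAbs(c,alpha=1.6))
s=read_state(); r=cv2.Rodrigues(s["tcp_rot"])[0]; print(s["eef_pos"],np.arctan2(r[1,0],r[0,0]),r[2],s["q"])
psi=-.3515; d=s["eef_pos"][:2]-[530.8,-48.4]; print("x'y'",d@[np.cos(psi),np.sin(psi)],d@[-np.sin(psi),np.cos(psi)])
E
```

```text
[ 529.04011718 -170.47997728  101.18215657] 1.215430375352977 [-6.99609952e-05  5.06951444e-04 -9.99999869e-01] [-5.12429715e-01  3.88627429e-01  1.69337825e+00  1.16950024e-05
  1.05907532e+00 -1.57069506e-01]
x'y' 40.38064843434204 -115.22161807532889
```

View pics/c2.png

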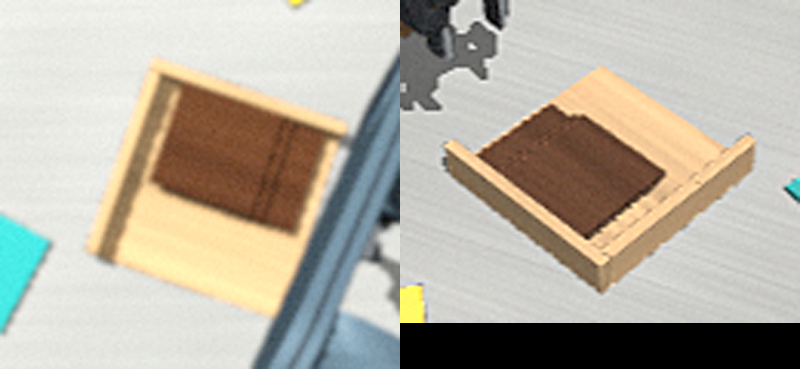

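The stack now lies against the upper rim, with stack corners in the left half at about (180,85) and (325,130). It still has to slide left to the other rim. I'll descend on the right side and push along +y'.

>>> {"fn": "arm_command", "kwargs": {"moves": [{"hand": 0.2, "tx": 0, "ty": 0, "tz": 0.6, "spin": -0.05}, {"hand": 0.2, "tx": 0, "ty": 0, "tz": 0.6, "spin": 0}, {"hand": 0.2, "tx": 0, "ty": 0, "tz": 0.4, "spin": 0}, {"hand": 0.2, "tx": 0, "ty": 0, "tz": 0, "spin": 0}, {"hand": 0.2, "tx": 0, "ty": 0, "tz": 0, "spin": 0}]}}

```text
t: 13.55
eef_pos: [529.6, -170.8, 5.9]
tcp_rot: [2.574, 1.799, 0.001]
ft_force: [0.5, -0.2, 0.1]
finger_gap: 51.7
finger_force: 0.0
```

>>> {"fn": "arm_command", "kwargs": {"moves": [{"hand": 0.2, "tx": 0.12, "ty": 0, "tz": 0, "spin": 0}, {"hand": 0.2, "tx": 0.12, "ty": 0, "tz": 0, "spin": 0}, {"hand": 0.2, "tx": 0.12, "ty": 0, "tz": 0, "spin": 0}, {"hand": 0.2, "tx": 0.12, "ty": 0, "tz": 0, "spin": 0}, {"hand": 0.2, "tx": 0.12, "ty": 0, "tz": 0, "spin": 0}, {"hand": 0.2, "tx": 0.12, "ty": 0, "tz": 0, "spin": 0}, {"hand": 0.2, "tx": 0.12, "ty": 0, "tz": 0, "spin": 0}, {"hand": 0.2, "tx": 0.12, "ty": 0, "tz": 0, "spin": 0}, {"hand": 0.2, "tx": 0.12, "ty": 0, "tz": 0, "spin": 0}, {"hand": 0.2, "tx": 0.12, "ty": 0, "tz": 0, "spin": 0}, {"hand": 0.2, "tx": 0.1, "ty": 0, "tz": 0, "spin": 0}, {"hand": 0.2, "tx": 0, "ty": 0, "tz": 0, "spin": 0}]}}

```text
t: 15.05
eef_pos: [555.8, -96.5, 5.1]
tcp_rot: [-2.574, -1.801, -0.0]
ft_force: [0.5, -0.7, 1.0]
finger_gap: 51.3
finger_force: 0.0
```

>>> {"fn": "arm_command", "kwargs": {"moves": [{"hand": 0.2, "tx": 0.08, "ty": 0, "tz": 0, "spin": 0}, {"hand": 0.2, "tx": 0.06, "ty": 0, "tz": 0, "spin": 0}, {"hand": 0.2, "tx": 0, "ty": 0, "tz": 0, "spin": 0}]}}

```text
t: 15.42
eef_pos: [558.7, -88.9, 5.1]
tcp_rot: [-2.574, -1.8, -0.0]
ft_force: [0.5, 0.3, 0.4]
finger_gap: 51.3
finger_force: 0.0
```

>>> {"fn": "arm_command", "kwargs": {"moves": [{"hand": 0.2, "tx": 0.04, "ty": 0, "tz": 0, "spin": 0}, {"hand": 0.2, "tx": 0.03, "ty": 0, "tz": 0, "spin": 0}, {"hand": 0.2, "tx": 0, "ty": 0, "tz": 0, "spin": 0}]}}

```text
t: 15.8
eef_pos: [560.1, -85.1, 5.1]
tcp_rot: [-2.574, -1.8, -0.0]
ft_force: [0.7, -0.3, -0.4]
finger_gap: 51.4
finger_force: 0.0
```

>>> {"fn": "arm_command", "kwargs": {"moves": [{"hand": 0.2, "tx": 0.04, "ty": 0, "tz": 0, "spin": 0}, {"hand": 0.2, "tx": 0, "ty": 0, "tz": 0, "spin": 0}]}}

```text
t: 16.05
eef_pos: [560.9, -82.8, 5.1]
tcp_rot: [-2.575, -1.8, -0.0]
ft_force: [0.7, 0.5, 0.8]
finger_gap: 51.3
finger_force: 0.0
```

>>> {"fn": "arm_command", "kwargs": {"moves": [{"hand": 0.2, "tx": 0.03, "ty": 0, "tz": 0, "spin": 0}, {"hand": 0.2, "tx": 0, "ty": 0, "tz": 0, "spin": 0}]}}

```text
t: 16.3
eef_pos: [561.5, -81.3, 5.1]
tcp_rot: [2.575, 1.8, 0.0]
ft_force: [0.1, -0.5, 0.6]
finger_gap: 51.5
finger_force: 0.2
```

>>> {"fn": "arm_command", "kwargs": {"moves": [{"hand": 0.2, "tx": 0.02, "ty": 0, "tz": 0, "spin": 0}, {"hand": 0.2, "tx": 0, "ty": 0, "tz": 0, "spin": 0}]}}

```text
t: 16.55
eef_pos: [561.5, -81.2, 5.1]
tcp_rot: [2.574, 1.8, -0.002]
ft_force: [-2.4, -4.9, 0.3]
finger_gap: 51.4
finger_force: 2.9
```

>>> {"fn": "arm_command", "kwargs": {"moves": [{"hand": 0.2, "tx": 0.02, "ty": 0, "tz": 0, "spin": 0}, {"hand": 0.2, "tx": 0, "ty": 0, "tz": 0, "spin": 0}]}}

```text
t: 16.8
eef_pos: [561.6, -81.2, 5.1]
tcp_rot: [2.573, 1.8, -0.004]
ft_force: [-4.5, -10.3, 1.8]
finger_gap: 51.4
finger_force: 5.5
```

>>> {"fn": "arm_command", "kwargs": {"moves": [{"hand": 0.2, "tx": -0.2, "ty": 0, "tz": 0, "spin": 0}, {"hand": 0.2, "tx": -0.3, "ty": 0, "tz": 0, "spin": 0}, {"hand": 0.2, "tx": -0.5, "ty": 0, "tz": 0, "spin": 0}, {"hand": 0.2, "tx": -0.2, "ty": 0, "tz": -0.8, "spin": 0}, {"hand": 0.2, "tx": -0.5, "ty": 0, "tz": -0.8, "spin": 0}, {"hand": 0.2, "tx": 0, "ty": 0, "tz": 0, "spin": 0}]}}

```text
t: 17.55
eef_pos: [529.3, -178.8, 105.3]
tcp_rot: [2.57, 1.792, 0.006]
ft_force: [0.9, 1.5, -0.6]
finger_gap: 51.0
finger_force: 0.0
```

```bash
python3 - <<'E'
from h import *
a0=capture("top")[:,:,::-1];b0=capture("scene")[:,:,::-1]
cv2.imwrite("pics/t3.png",a0);cv2.imwrite("pics/s3.png",b0)
a=a0[170:260,250:350]; b=b0[165:250,195:315]
a=cv2.resize(a,(400,360),interpolation=cv2.INTER_CUBIC); b=cv2.resize(b,(400,283),interpolation=cv2.INTER_CUBIC)
c=np.zeros((360,800,3),np.uint8); c[:,:400]=a; c[:283,400:]=b
cv2.imwrite("pics/c3.png",cv2.convertScaleAbs(c,alpha=1.8))
E
```

```text
(no output)
```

View pics/c3.png

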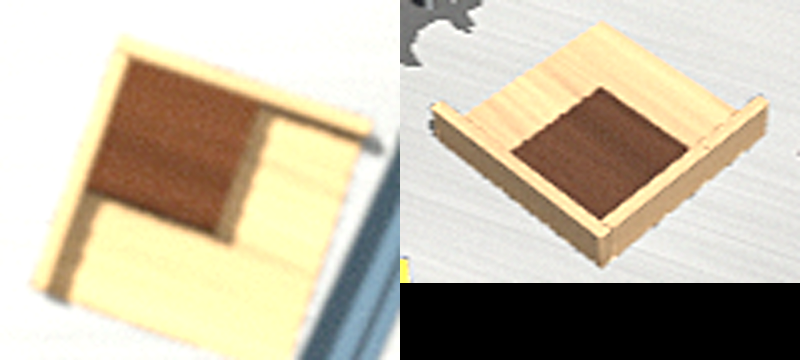

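All four coasters now look like one aligned block in the corner, with its free edges straight at about (235,240) in the left half. I'll tap once more along x', since the y' push may have opened a small gap there.

>>> {"fn": "arm_command", "kwargs": {"moves": [{"hand": 0.2, "tx": 0.67, "ty": -0.48, "tz": 0, "spin": 0}, {"hand": 0.2, "tx": 0.67, "ty": -0.48, "tz": 0, "spin": 0}, {"hand": 0.2, "tx": 0.67, "ty": -0.48, "tz": 0, "spin": 0}, {"hand": 0.2, "tx": 0.67, "ty": -0.48, "tz": 0, "spin": 0}, {"hand": 0.2, "tx": 0, "ty": 0, "tz": 0, "spin": 0.98}, {"hand": 0.2, "tx": 0, "ty": 0, "tz": 0, "spin": 0.98}, {"hand": 0.2, "tx": 0, "ty": 0, "tz": 0, "spin": 0.98}, {"hand": 0.2, "tx": 0, "ty": 0, "tz": 0, "spin": 0.98}, {"hand": 0.2, "tx": 0, "ty": 0, "tz": 0, "spin": 0.98}, {"hand": 0.2, "tx": 0, "ty": 0, "tz": 0, "spin": 0.98}, {"hand": 0.2, "tx": 0, "ty": 0, "tz": 0, "spin": 0.98}, {"hand": 0.2, "tx": 0, "ty": 0, "tz": 0, "spin": 0.98}]}}

```text
t: 19.15
eef_pos: [472.7, 16.5, 99.2]
tcp_rot: [-3.003, -0.915, 0.005]
ft_force: [-0.2, -0.3, 0.3]
finger_gap: 51.3
finger_force: 0.0
```

>>> {"fn": "arm_command", "kwargs": {"moves": [{"hand": 0.2, "tx": 0, "ty": 0, "tz": 0, "spin": 0.98}, {"hand": 0.2, "tx": 0, "ty": 0, "tz": 0, "spin": 0.98}, {"hand": 0.2, "tx": 0, "ty": 0, "tz": 0, "spin": 0.98}, {"hand": 0.2, "tx": 0, "ty": 0, "tz": 0, "spin": 0.98}, {"hand": 0.2, "tx": 0, "ty": 0, "tz": 0, "spin": 0.98}, {"hand": 0.2, "tx": 0, "ty": 0, "tz": 0, "spin": 0.98}, {"hand": 0.2, "tx": 0, "ty": 0, "tz": 0, "spin": 0.98}, {"hand": 0.2, "tx": 0, "ty": 0, "tz": 0, "spin": 0.98}, {"hand": 0.2, "tx": 0, "ty": 0, "tz": 0, "spin": 0.98}, {"hand": 0.2, "tx": 0, "ty": 0, "tz": 0, "spin": 0.98}, {"hand": 0.2, "tx": 0, "ty": 0, "tz": 0, "spin": 0.98}, {"hand": 0.2, "tx": 0, "ty": 0, "tz": 0, "spin": 0.98}]}}

```text
t: 20.65
eef_pos: [472.7, 16.5, 99.3]
tcp_rot: [-3.093, 0.546, 0.006]
ft_force: [0.4, -0.1, -0.0]
finger_gap: 51.1
finger_force: 0.0
```

>>> {"fn": "arm_command", "kwargs": {"moves": [{"hand": 0.2, "tx": 0, "ty": 0, "tz": 0, "spin": 0}, {"hand": 0.2, "tx": 0, "ty": 0, "tz": 0, "spin": 0}]}}

```text
t: 20.9
eef_pos: [473.5, 16.1, 100.2]
tcp_rot: [-3.095, 0.54, 0.003]
ft_force: [0.4, -0.4, -0.1]
finger_gap: 51.3
finger_force: 0.0
```

```bash
python3 - <<'E'
from h import *
s=read_state(); r=cv2.Rodrigues(s["tcp_rot"])[0]; print(s["eef_pos"],np.arctan2(r[1,0],r[0,0]))
psi=-.3515; d=s["eef_pos"][:2]-[530.8,-48.4]; print("x'y'",d@[np.cos(psi),np.sin(psi)],d@[-np.sin(psi),np.cos(psi)])
E
```

```text
[473.53870893  16.06427862 100.19723964] -0.3457225185188544
x'y' -75.95565054848046 40.807325608937795
```

>>> {"fn": "arm_command", "kwargs": {"moves": [{"hand": 0.2, "tx": 0, "ty": 0, "tz": 0.6, "spin": 0.06}, {"hand": 0.2, "tx": 0, "ty": 0, "tz": 0.6, "spin": 0}, {"hand": 0.2, "tx": 0, "ty": 0, "tz": 0.38, "spin": 0}, {"hand": 0.2, "tx": 0.25, "ty": 0, "tz": 0, "spin": 0}, {"hand": 0.2, "tx": 0.25, "ty": 0, "tz": 0, "spin": 0}, {"hand": 0.2, "tx": 0.2, "ty": 0, "tz": 0, "spin": 0}, {"hand": 0.2, "tx": 0.1, "ty": 0, "tz": 0, "spin": 0}, {"hand": 0.2, "tx": 0.05, "ty": 0, "tz": 0, "spin": 0}, {"hand": 0.2, "tx": 0.03, "ty": 0, "tz": 0, "spin": 0}, {"hand": 0.2, "tx": 0, "ty": 0, "tz": 0, "spin": 0}]}}

```text
t: 22.15
eef_pos: [523.6, -2.5, 6.3]
tcp_rot: [-3.093, 0.551, 0.0]
ft_force: [-0.2, 1.1, -0.9]
finger_gap: 51.2
finger_force: 0.0
```

>>> {"fn": "arm_command", "kwargs": {"moves": [{"hand": 0.2, "tx": 0.03, "ty": 0, "tz": 0, "spin": 0}, {"hand": 0.2, "tx": 0, "ty": 0, "tz": 0, "spin": 0}]}}

```text
t: 22.4
eef_pos: [525.5, -3.1, 6.3]
tcp_rot: [-3.093, 0.551, 0.0]
ft_force: [0.2, 0.3, -1.2]
finger_gap: 51.2
finger_force: 0.0
```

>>> {"fn": "arm_command", "kwargs": {"moves": [{"hand": 0.2, "tx": 0.02, "ty": 0, "tz": 0, "spin": 0}, {"hand": 0.2, "tx": 0, "ty": 0, "tz": 0, "spin": 0}]}}

```text
t: 22.65
eef_pos: [525.5, -3.2, 6.1]
tcp_rot: [-3.093, 0.55, 0.004]
ft_force: [-3.2, 2.4, 2.8]
finger_gap: 51.2
finger_force: 2.3
```

>>> {"fn": "arm_command", "kwargs": {"moves": [{"hand": 0.2, "tx": 0.02, "ty": 0, "tz": 0, "spin": 0}, {"hand": 0.2, "tx": 0, "ty": 0, "tz": 0, "spin": 0}]}}

```text
t: 22.9
eef_pos: [525.5, -3.2, 5.8]
tcp_rot: [-3.093, 0.55, 0.007]
ft_force: [-7.1, 3.3, 4.5]
finger_gap: 51.3
finger_force: 3.7
```

>>> {"fn": "arm_command", "kwargs": {"moves": [{"hand": 0.2, "tx": -0.2, "ty": 0, "tz": 0, "spin": 0}, {"hand": 0.2, "tx": -0.5, "ty": 0, "tz": 0, "spin": 0}, {"hand": 0.2, "tx": -0.5, "ty": 0, "tz": -0.2, "spin": 0}, {"hand": 0.2, "tx": -0.5, "ty": 0, "tz": -0.9, "spin": 0}, {"hand": 0.2, "tx": -0.5, "ty": 0, "tz": -0.9, "spin": 0}, {"hand": 0.2, "tx": -0.5, "ty": 0.3, "tz": -0.5, "spin": 0}, {"hand": 0.2, "tx": 0, "ty": 0.7, "tz": 0, "spin": 0}, {"hand": 0.2, "tx": 0, "ty": 0.7, "tz": 0, "spin": 0}, {"hand": 0.2, "tx": 0, "ty": 0.7, "tz": 0, "spin": 0}, {"hand": 0.2, "tx": 0, "ty": 0.7, "tz": 0, "spin": 0}, {"hand": 0.2, "tx": 0, "ty": 0.7, "tz": 0, "spin": 0}, {"hand": 0.2, "tx": 0, "ty": 0, "tz": 0, "spin": 0}]}}

```text
t: 24.4
eef_pos: [296.7, -164.9, 156.7]
tcp_rot: [3.089, -0.558, 0.003]
ft_force: [0.7, 0.4, -0.7]
finger_gap: 51.1
finger_force: 0.0
```

```bash
python3 - <<'E'
from h import *
a0=capture("top")[:,:,::-1];b0=capture("scene")[:,:,::-1]
m=(a0.max(2)<95)&(a0[:,:,2].astype(int)-a0[:,:,0]>12); k=np.zeros_like(m);k[170:275,245:355]=1
c=max(cv2.findContours((m&k).astype(np.uint8),0,1)[0],key=cv2.contourArea)
r=cv2.boxPoints(cv2.minAreaRect(c)); W=np.array([ray("top",p,38)[:2] for p in r]); 
psi=-.3515; D=W-[530.8,-48.4]; print((D@np.array([[np.cos(psi),-np.sin(psi)],[np.sin(psi),np.cos(psi)]])).round(1))
a=a0[170:260,250:350]; b=b0[165:250,195:315]
a=cv2.resize(a,(400,360),interpolation=cv2.INTER_CUBIC); b=cv2.resize(b,(400,283),interpolation=cv2.INTER_CUBIC)
c=np.zeros((360,800,3),np.uint8); c[:,:400]=a; c[:283,400:]=b
cv2.imwrite("pics/c4.png",cv2.convertScaleAbs(c,alpha=1.6))
E
```

```text
[[-90.8  88.9]
 [ 90.3  89.4]
 [ 89.5 -87.9]
 [-90.7 -85.4]]
```

View pics/c4.png

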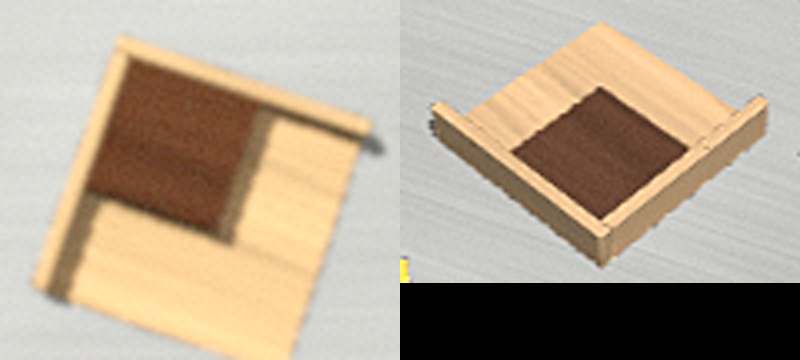

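The picture shows a single square block tight against both rims, with its inner corner at about (125,60) in the left half and no lower coaster sticking out. The contact stops of about −20.4 mm on both axes match a 100 mm coaster plus an 11 mm pad half-width. My mask picked up the whole tray floor instead of the coasters, so it only confirms the tray frame (±90 mm).

```bash
python3 -c "
from rig import *
print(finish_job())"
```

```text
the job is handed in; nothing more can be done
None
```

I tapped the four coasters into the tray corner and handed the job in at about 24.5 s; in both camera views they lie flat, edges lined up and flush against both rims, and the arm touched nothing else but the bare shelf to find its height.

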